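# Point out, shut and check: the air valve left open

### The job

We are shutting down the compressed-air manifold on the bench, pointing and calling, and one of its three valves has been left open: the other two have their levers lying along the block. First point at the open valve, holding the fingertips about three centimetres above it (over its spindle or its lever) for two seconds without touching it, then gently push its lever fully shut with the outside of the fingers, without taking it between them. Last, point straight down at the middle of the pressure gauge's dial in the same way for two seconds; do not point at the shut valves beforehand, and leave everything else as it is.

Things in the scene. Friction and masses are not known exactly. Their poses are not given: they have to be found in the camera images.
- manifold: compressed-air manifold: aluminium header block 40 x 420 x 40 mm on feet, fixed. Origin: on the bench under its centre; x to its back, y along it, z up; block top at 90 mm. Inlet pipe behind its middle, to 90 mm back. Three valves along its front (x -50 mm; y -120, 0, 120 mm, any order), gauge and pressure switch on top of its ends (y +/-180 mm, either way round)
- cock_a: valve A of the manifold's three identical quarter-turn valves: steel body with a quick coupler on its front that reaches 71 mm forward of the valve's centre, 26 mm thick. Origin: at the valve's centre, on the pipe's axis, 70 mm above the bench; axes as the manifold's
- lever_a (a joint): angle (rad) of valve A's lever about its vertical spindle: 0 = shut, at its stop, lever along the block pointing to the manifold's +y; 1.57 = fully open, pointing to the manifold's -x, towards the robot. Closes clockwise seen from above. Shut valves read under 0.05; the open one reads 1.0 to 1.57 (fully or partly open). It stays where left; turning takes 0.25 N m
- spindle_a (a point): top of the nut on valve A's spindle, on the lever's turning axis, 108 mm above the bench
- grip_a (a point): middle of the top of the black sleeve on valve A's lever, 55 mm out from the spindle axis, 116 mm above the bench. Sleeve 60 mm long (25 to 85 mm from the axis), 18 wide, 12 high, underside 104 mm above the bench. Turns with the lever: y axis along the lever, outwards, z up
- cock_b: valve B of the manifold's three identical quarter-turn valves: steel body with a quick coupler on its front that reaches 71 mm forward of the valve's centre, 26 mm thick. Origin: at the valve's centre, on the pipe's axis, 70 mm above the bench; axes as the manifold's
- lever_b (a joint): angle (rad) of valve B's lever about its vertical spindle: 0 = shut, at its stop, lever along the block pointing to the manifold's +y; 1.57 = fully open, pointing to the manifold's -x, towards the robot. Closes clockwise seen from above. Shut valves read under 0.05; the open one reads 1.0 to 1.57 (fully or partly open). It stays where left; turning takes 0.25 N m
- spindle_b (a point): top of the nut on valve B's spindle, on the lever's turning axis, 108 mm above the bench
- grip_b (a point): middle of the top of the black sleeve on valve B's lever, 55 mm out from the spindle axis, 116 mm above the bench. Sleeve 60 mm long (25 to 85 mm from the axis), 18 wide, 12 high, underside 104 mm above the bench. Turns with the lever: y axis along the lever, outwards, z up
- cock_c: valve C of the manifold's three identical quarter-turn valves: steel body with a quick coupler on its front that reaches 71 mm forward of the valve's centre, 26 mm thick. Origin: at the valve's centre, on the pipe's axis, 70 mm above the bench; axes as the manifold's
- lever_c (a joint): angle (rad) of valve C's lever about its vertical spindle: 0 = shut, at its stop, lever along the block pointing to the manifold's +y; 1.57 = fully open, pointing to the manifold's -x, towards the robot. Closes clockwise seen from above. Shut valves read under 0.05; the open one reads 1.0 to 1.57 (fully or partly open). It stays where left; turning takes 0.25 N m
- spindle_c (a point): top of the nut on valve C's spindle, on the lever's turning axis, 108 mm above the bench
- grip_c (a point): middle of the top of the black sleeve on valve C's lever, 55 mm out from the spindle axis, 116 mm above the bench. Sleeve 60 mm long (25 to 85 mm from the axis), 18 wide, 12 high, underside 104 mm above the bench. Turns with the lever: y axis along the lever, outwards, z up
- gauge: pressure gauge: round, 50 mm diameter, white dial with a needle, facing straight up, on top of one end of the header block. Origin: foot of its stem, on the block's top
- dial (a point): centre of the gauge's dial, on its top face, 140 mm above the bench; z axis up
- pswitch: pressure switch: upright 30 mm cylinder with a domed black cap, 58 mm tall, on the other end of the header block (not the gauge). Origin: its foot, on the block's top; its tip is 148 mm above the bench
- nut: loose steel collar nut, 32 mm across, 14 mm high, lying on top of the header block. Not part of the job: leave it where it lies
- nipple: loose brass hose plug, 48 mm long, 17 mm thick, lying on the bench in front of the couplers. Not part of the job: leave it where it lies
- tape: tape measure, 65 x 62 x 32 mm, lying on the bench in front of the manifold. Not part of the job: leave it where it lies
- can: spray can, 65 mm diameter, 190 mm tall, standing to the right of the manifold. Not part of the job: leave it where it lies
- brush: hand brush, about 200 mm long, lying on the bench nearer the robot. Not part of the job: leave it where it lies
- hammer: chipping hammer lying behind the manifold, 260 mm long, up to 30 mm high. Not part of the job: leave it where it lies
- square: triangular welding magnet, 95 mm, 14 mm thick, lying on the bench at the left, nearer the robot. Not part of the job: leave it where it lies
- spanner: spanner, 200 mm, lying behind the manifold. Not part of the job: leave it where it lies

How it is judged:
On the way, in this order (a step that is already met when the one before it is completed fails the run):
1. point at the open valve: tool point above its spindle or lever, no more than 25 mm to the side, fingertips not more than about 65 mm above the sleeve, no contact, for 1.5 s, the valve still open (value of joint lever_a above 0.9 rad and x of the grasp point in the frame of grip_a between -0.025 and 0.025 m and y of the grasp point in the frame of grip_a between -0.085 and 0.045 m and z of the grasp point in the frame of grip_a between 0.017 and 0.085 m and contact force between the arm and cock_a below 0.2 N), for 1.5 s.
2. the open valve's lever is pushed shut (less than 0.08 rad) (value of joint lever_a below 0.08 rad), for 0.2 s.
3. point at the gauge: tool point within 22 mm of the dial's centre seen from above, fingertips not more than about 65 mm above it, no contact, for 1.5 s (horizontal distance between the grasp point and dial below 0.022 m and z of the grasp point in the frame of dial between 0.015 and 0.085 m and value of joint lever_a below 0.08 rad), for 1.5 s.
At the end, for the whole second after the job is handed in: All three valve levers are shut, within 0.08 rad of the stop and at rest, and the eight bystanders lie within 20 mm of where they were (value of joint each of lever_a, lever_b, lever_c below 0.08 rad and velocity of joint lever_a between -0.05 and 0.05 rad/s and distance of each of nut, nipple, tape, can, brush, hammer, square, spanner from where it was at the start of the episode below 0.02 m); the robot touches nothing.
It fails at once if a valve that was already shut is opened (more than 0.12 rad) (value of joint any of lever_b, lever_c above 0.12 rad).
It fails at once if while the open valve is still open, a shut valve is pointed at (tool point within 20 mm of its spindle, seen from above, and less than 70 mm above its sleeve) (value of joint lever_a above 0.9 rad and ((horizontal distance between the grasp point and spindle_b below 0.02 m and z of the grasp point in the frame of grip_b below 0.07 m) or (horizontal distance between the grasp point and spindle_c below 0.02 m and z of the grasp point in the frame of grip_c below 0.07 m))).
It fails at once if the gauge is touched (0.5 N), or the pressure switch is knocked (5 N) (contact force between the arm and gauge above 0.5 N or contact force between the arm and pswitch above 5 N).
It fails at once if the lever is taken between the fingers (tool point over the sleeve, tips reaching 3 mm or more below its top) or forced (over 30 N) (contact force between the arm and cock_a above 30 N or (x of the grasp point in the frame of grip_a between -0.014 and 0.014 m and y of the grasp point in the frame of grip_a between -0.04 and 0.045 m and z of the grasp point in the frame of grip_a below 0.016 m)).
It fails at once if a bystander is moved (more than 20 mm) (distance of any of nut, nipple, tape, can, brush, hammer, square, spanner from where it was at the start of the episode above 0.02 m).
It also fails if it takes over 54 s, if anything falls off the work surface, if the arm or the gripper's body presses on something with over 40 N, if the wrist force passes 120 N, or if a joint passes its speed limit or range.

### The arm

A 6-joint arm with a two-finger parallel gripper is mounted at the origin on the work surface. World frame = base frame: x ahead of the robot, y to its left, z up, the work surface at z = 0. Lengths are in m, angles in rad, forces in N, time in s.
With the tool pointing down it reaches from about 0.35 to 0.775 m from the base axis. Payload 5.5 kg.
Tool frame: the origin (TCP) lies between the finger pads, 19 mm behind the fingertips; this is the grasp point; z points along the fingers, y is the line along which they close (so a half turn about z gives the same grasp; the last joint's range is limited). The gripper opens to 85 mm and grips with 20 to 120 N. Pads are 22 mm wide; open, the fingers measure 114 mm over their backs; the gripper's body (76 mm by 85 mm) begins 54 mm behind the grasp point. The pads swing forward as they close: fully open they stand 13 mm farther back than shut.
Start: joints at [-1.485, 0.313, 0.046, 1.304, 0, 1.431], TCP at [0.129, -0.56, 0.25] pointing down, gripper open.
Joint ranges: [-2.76, 2.76], [-0.86, 1.69], [-1.03, 1.26], [-2.2, 2.34], [-1.47, 1.5], [-3.14, 3.14]. Speed limits (rad/s): [2.57, 2.57, 3.14, 3.14, 3.14, 3.14].

### API

Orientations are given as a unit quaternion [w, x, y, z].
In Python, from workcell import env, viewer, order, models gives the robot as it stands.
- The arm moves only by the tool drive_tool, never from a script. Its argument "series" is a list that holds one entry, the list of rows, each a list of 6 numbers: the shift along the tool's x, y, z each as a share of 120 mm, from -1 to 1, then the turn, a rotation vector about the tool's x, y, z each as a share of 180 degrees, from -1 to 1. A call has 1 to 20 rows; each row shifts and turns the commanded pose from where the row before left it, along the tool's axes as they then stand; what a row does not reach is not made up. A row lasts 1/8 s, in which the tool goes at most 62.5 mm and 10.7 degrees, less where a joint would pass 70% of its speed; a pose out of reach is approached as far as the arm can. A call with a number of a shift or a turn outside -1 to 1 is refused whole. A call with a gripper value outside its range is refused whole. "jaw" is the opening, from -1 (shut) to 1 (fully open), set as the call begins (left out, the last holds). The fingers move at their own pace and stop on an object; "grip_force" is the grip in N (left out, the last holds). Time passes only in rows, so rows that do not move let the fingers close. It gives the time, the measured TCP pose, the force, the opening and the grip force at its end, in the units of the state.
- env.get_state(): the state, without advancing time (a new reading comes with each control period).
- viewer.read_camera(name): name is "side" or "top" or "wrist"; returns the picture (400x640x3 uint8, red, green, blue); there is no depth.
- viewer.camera_info(name): a dict with "intrinsics" (3x3 intrinsics, pixels), "R" (3x3) and "t" (3): a world point X has camera coordinates R X + t; the wrist camera has in their place "T_tool_cam" (4x4, takes a point from camera to tool coordinates, whose origin is the TCP and whose axes are the flange's). Camera axes: x right, y down, z forward; pixel columns grow to the right and rows downward; lengths in m; the calibration is good to about 2 mm. The wrist camera is an equidistant fisheye: a pixel r from the principal point sees the ray r / f radians off the axis. A picture is of the moment at which its call begins: read the wrist's pose just before it. camera_info takes no time and is no camera call.
- order.hand_in(): hands the job in; it is judged then, once.
Trained networks look in the newest picture that a camera, given by its name, has taken for a name from the list of things; names that differ only in an ending like _2 or _b are one class to them, and where a whole thing is asked for, a point or a joint stands for the part that bears it (a point fixed in the world has none). Each returns a list of dicts, best first, with "score" (0 to 1); they miss things now and then, are a little off and sometimes report something else, mostly with a low value. They report only what shows in the picture. A call takes as long as a camera call.
- models.silhouettes(label, camera): "region" (400x640 bool, what is visible of it) and "location" ([column, row] in pixels, amid what is visible of it).
The state is a dict: "clock": time; "joint_pos": joint angles; "qvel": joint speeds; "tau": joint torques, N m; "tcp_pos": TCP position; "orientation": TCP orientation; "wrist_force": force on the tool from outside, world axes, zero at the start; "ft_torque": the same for the moment, N m; "finger_gap": finger opening in m; "grip_force": force on a finger pad.
Only numpy, scipy, OpenCV 4.12 (cv2) and the standard library are available. Lean on these libraries where they do the work, as an engineer would, in place of code of your own. Each camera call takes 0.05 s, during which the arm holds its last target. There are 200 camera calls.

## Working session

There is one attempt and no reset: what is moved stays moved. The work goes in short steps, Python scripts to look and compute and a tool call to move; the robot and the scene stay as the last step left them, time stands still between calls to the robot, and variables do not carry over. Pictures are saved under pics/ and viewed, at most 10 in all, crops included, and the job is handed in when it is done.

Besides the shell and the picture viewer there is one more tool, called after ">>>" as name(argument=value, ...) on one line, values as JSON. drive_tool: Moves the arm, as the interface text tells. Its arguments: {"type":"object","properties":{"series":{"type":"array"},"jaw":{"type":"number"},"grip_force":{"type":"number"}},"required":["series"]}

```bash
mkdir -p pics; python3 - <<'E'
from workcell import env,viewer,models
import cv2,numpy as np
s=env.get_state();print(s['clock'],s['tcp_pos'],s['orientation'])
for c in ['top','side']:
    im=viewer.read_camera(c);cv2.imwrite(f'pics/{c}0.png',im[...,::-1])
    i=viewer.camera_info(c);print(c,np.round(i['intrinsics'],1).tolist(),np.round(i['R'],3).tolist(),np.round(i['t'],3).tolist())
    for n in ['gauge','pswitch','cock_a','lever_a','grip_a','manifold','nut','can','tape','nipple']:
        try:print(n,[(round(d['score'],2),np.round(d['location']).tolist(),int(d['region'].sum())) for d in models.silhouettes(n,c)[:4]])
        except Exception as e:print(n,e)
print(viewer.camera_info('wrist'))
E
```

```text
0.0 [ 0.12868706 -0.55993782  0.24910213] [-9.02653524e-04  9.93629539e-01  1.12692168e-01  7.19111822e-06]
top [[401.0, 0.0, 325.2], [0.0, 401.0, 195.2], [0.0, 0.0, 1.0]] [[0.015, -1.0, -0.019], [-0.983, -0.011, -0.182], [0.182, 0.021, -0.983]] [-0.052, 0.537, 1.049]
gauge [(0.79, [256.0, 178.0], 310), (0.73, [449.0, 282.0], 920)]
pswitch [(0.7, [352.0, 262.0], 544)]
cock_a [(0.97, [280.0, 213.0], 499), (0.86, [319.0, 201.0], 515), (0.73, [367.0, 206.0], 509), (0.6, [254.0, 179.0], 369)]
lever_a [(0.69, [351.0, 201.0], 256), (0.59, [308.0, 200.0], 262), (0.52, [267.0, 212.0], 251)]
grip_a [(0.78, [267.0, 210.0], 189), (0.66, [356.0, 200.0], 215), (0.56, [308.0, 201.0], 256)]
manifold [(0.87, [327.0, 185.0], 2568)]
nut [(0.47, [309.0, 199.0], 280), (0.25, [354.0, 200.0], 252)]
can [(0.63, [276.0, 213.0], 539), (0.59, [489.0, 213.0], 1224)]
tape [(0.77, [352.0, 263.0], 563)]
nipple [(0.5, [297.0, 248.0], 88)]
side [[491.4, 0.0, 315.3], [0.0, 491.4, 195.8], [0.0, 0.0, 1.0]] [[0.996, -0.085, -0.006], [-0.053, -0.56, -0.827], [0.066, 0.824, -0.562]] [-0.526, 0.077, 1.266]
gauge [(0.71, [
[... 436 characters left out ...]
.0], 310)]
can [(0.7, [312.0, 180.0], 172), (0.59, [309.0, 325.0], 3404)]
tape [(0.86, [245.0, 242.0], 589)]
nipple [(0.54, [267.0, 207.0], 79), (0.47, [311.0, 324.0], 3528)]
{'intrinsics': array([[309.70691629,   0.        , 319.51387549],
       [  0.        , 309.70691629, 200.68822517],
       [  0.        ,   0.        ,   1.        ]]), 'T_tool_cam': array([[ 6.16420442e-04, -9.64591326e-01, -2.63748355e-01,
         6.62412076e-02],
       [ 9.99999774e-01,  6.65431006e-04, -9.64884630e-05,
         9.05298490e-04],
       [ 2.68578267e-04, -2.63748235e-01,  9.64591518e-01,
        -1.23266169e-01],
       [ 0.00000000e+00,  0.00000000e+00,  0.00000000e+00,
         1.00000000e+00]])}
```

```bash
python3 - <<'E'
import cv2
a=cv2.imread('pics/top0.png')[120:300,210:510];cv2.imwrite('pics/top0c.png',cv2.resize(a,(800,480),interpolation=cv2.INTER_CUBIC))
a=cv2.imread('pics/side0.png')[110:290,200:400];cv2.imwrite('pics/side0c.png',cv2.resize(a,(660,594),interpolation=cv2.INTER_CUBIC))
E
```

```text
(no output)
```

View pics/top0c.png

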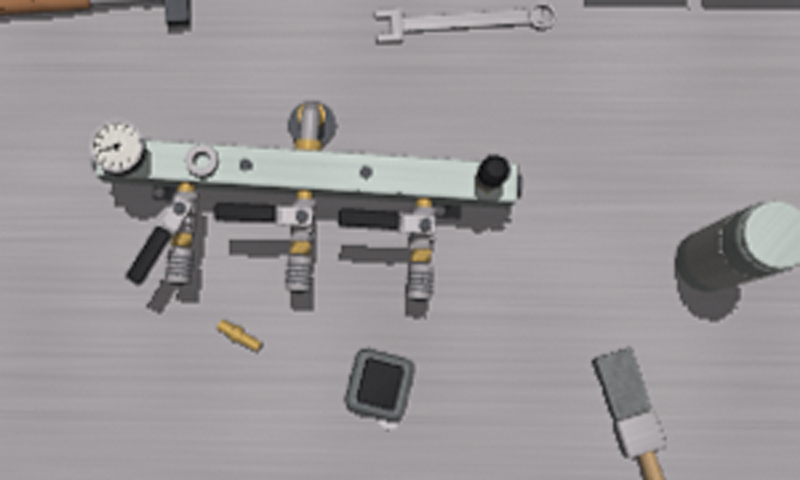

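View pics/side0c.png

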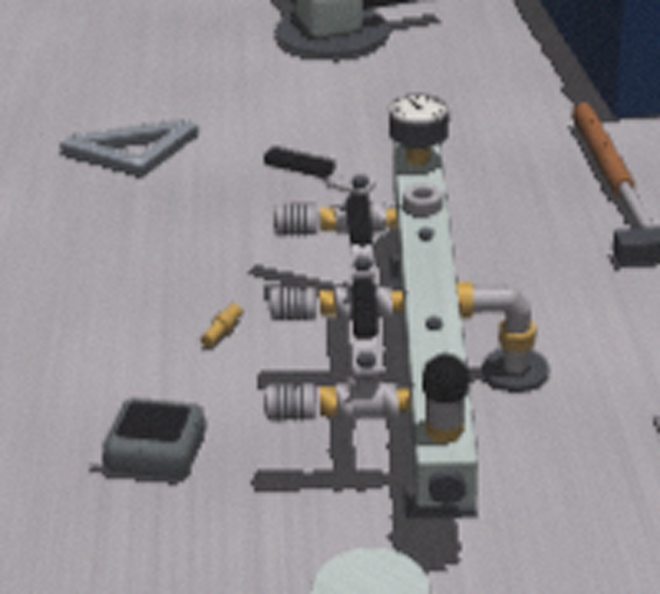

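The pictures show the leftmost valve open: its lever runs front-left, with the spindle at top px (277,198) and sleeve (265.5,215.6). The other two valves are shut, the gauge is at the left end with its dial at (254,175.5), and the pressure switch is at the right end. Next I triangulate.

```bash
cat >h.py <<'E'
import numpy as np,cv2
from workcell import viewer
def P(c):
    i=viewer.camera_info(c);return np.array(i['intrinsics'])@np.c_[i['R'],i['t']]
def tri(a,b):
    X=cv2.triangulatePoints(P('top'),P('side'),np.array(a,float).reshape(2,1),np.array(b,float).reshape(2,1))[:,0];return X[:3]/X[3]
def onz(c,p,z):
    M=P(c);H=np.c_[M[:,:2],M[:,2]*z+M[:,3]];v=np.linalg.solve(H,[*p,1]);return v[:2]/v[2]
E
python3 - <<'E'
from h import *
T=lambda x,y:(210+x*.375-.3,120+y*.375-.3)
S=lambda x,y:(200+x/3.3-.35,110+y/3.3-.35)
for n,a,b,z in [('spA',(179,208),(360,183),.108),('sp2',(302,215),(363,262),.108),('sp3',(424,223),(367,358),.108),('grip',(148,255),(301,161),.115),('dial',(118,148),(418,107),.14),('nut',(202,160),(423,196),.104)]:
    print(n,tri(T(*a),S(*b)).round(4),onz('top',T(*a),z).round(4),onz('side',S(*b),z).round(4))
E
```

```text
spA [0.5181 0.0794 0.1055] [0.5182 0.0791] [0.5175 0.075 ]
sp2 [ 0.5118 -0.0406  0.1085] [ 0.5127 -0.0406] [ 0.5112 -0.0401]
sp3 [ 0.5056 -0.1585  0.1077] [ 0.5063 -0.1584] [ 0.505  -0.1591]
grip [0.4715 0.1065 0.1128] [0.4709 0.1061] [0.4715 0.1027]
dial [0.5698 0.1343 0.1425] [0.5699 0.1348] [0.5707 0.1392]
nut [0.5669 0.0589 0.1028] [0.5671 0.0587] [0.5664 0.0567]
```

>>> drive_tool(series=[[[0,0,0,0,0,0.0443],[0,0,0,0,0,0.0443],[0.149,-0.223,0,0,0,0],[0.149,-0.223,0,0,0,0],[0.149,-0.223,0,0,0,0],[0.149,-0.223,0,0,0,0],[0.149,-0.223,0,0,0,0],[0.149,-0.223,0,0,0,0],[0.149,-0.223,0,0,0,0],[0.149,-0.223,0,0,0,0],[0.149,-0.223,0,0,0,0],[0.149,-0.223,0,0,0,0],[0.149,-0.223,0,0,0,0],[0.149,-0.223,0,0,0,0],[0,0,0,0,0,0],[0,0,0,0,0,0]]], jaw=-1)

```text
clock: 3.1
tcp_pos: [0.3598, -0.2513, 0.2501]
orientation: [0.0, 1.0, -0.026, 0.0]
wrist_force: [-0.5, 0.1, -0.1]
finger_gap: 0.0002
grip_force: 0.0
```

>>> drive_tool(series=[[[0.0947,-0.2926,0,0,0,0],[0.0947,-0.2926,0,0,0,0],[0.0947,-0.2926,0,0,0,0],[0.0947,-0.2926,0,0,0,0],[0.0947,-0.2926,0,0,0,0],[0.0947,-0.2926,0,0,0,0],[0.0947,-0.2926,0,0,0,0],[0.0947,-0.2926,0,0,0,0],[0.0947,-0.2926,0,0,0,0],[0.0947,-0.2926,0,0,0,0],[0,0,0,0,0,0],[0,0,0,0,0,0]]])

```text
clock: 4.6
tcp_pos: [0.4909, 0.0714, 0.2498]
orientation: [-0.008, 1.0, -0.013, -0.0]
wrist_force: [-0.1, -0.2, 0.8]
finger_gap: 0.0001
grip_force: 0.0
```

```bash
python3 - <<'E'
from workcell import env,viewer
import cv2,numpy as np
s=env.get_state();im=viewer.read_camera('wrist');i=viewer.camera_info('wrist')
K=i['intrinsics'];T=i['T_tool_cam']
q=np.array(s['orientation']);from scipy.spatial.transform import Rotation as R
Rw=R.from_quat(q[[1,2,3,0]]).as_matrix()
def proj(X):
    p=Rw.T@(np.array(X)-s['tcp_pos']);c=T[:3,:3].T@(p-T[:3,3]);th=np.arctan2(np.hypot(c[0],c[1]),c[2]);d=c[:2]/np.hypot(c[0],c[1])
    return K[:2,2]+K[0,0]*th*d
b=im[...,::-1].copy()
b=cv2.resize(b,(800,500),interpolation=cv2.INTER_CUBIC)
for n,X in dict(sp=(.518,.079,.108),grip=(.4715,.1055,.116),sp2=(.512,-.0404,.108),dial=(.571,.1365,.14),tip=np.array(s['tcp_pos'])-[0,0,.019]).items():
    u=proj(X);print(n,u.round(1));cv2.drawMarker(b,tuple(int(v) for v in u*1.25),(0,0,255),cv2.MARKER_CROSS,8,1)
cv2.imwrite('pics/w1.png',b);print(s['tcp_pos'],s['clock'])
E
```

```text
sp [311.4 163.7]
grip [282.7 218.3]
sp2 [443.4 169.3]
dial [232.7 104.6]
tip [318.2 253.3]
[0.490885   0.07136209 0.24983605] 4.6
```

View pics/w1.png

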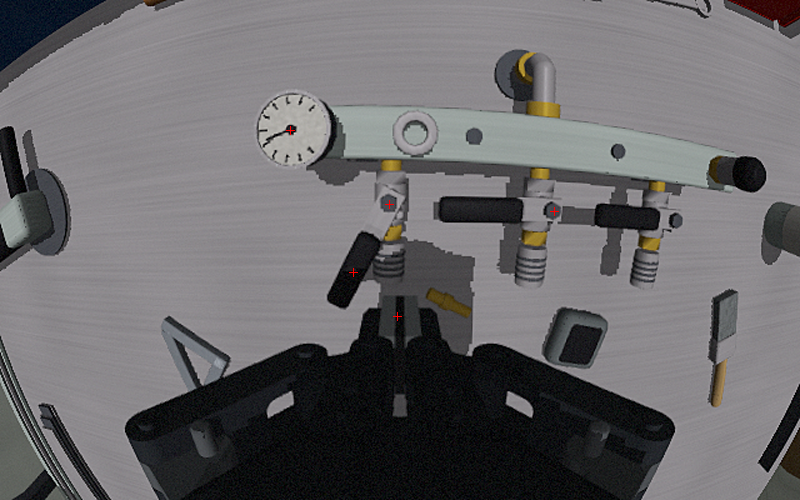

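The wrist view (800 px wide) confirms the estimates. The spindle cross (389,204), grip (353,272) and dial (291,130) all fall on their parts. I let the arm settle and check the pose.

>>> drive_tool(series=[[[0,0,0,0,0,0],[0,0,0,0,0,0]]])

```text
clock: 4.9
tcp_pos: [0.4909, 0.072, 0.2502]
orientation: [-0.008, 1.0, -0.012, 0.0]
wrist_force: [0.5, 0.4, 0.1]
finger_gap: 0.0
grip_force: 0.0
```

```bash
python3 - <<'E'
from workcell import env
s=env.get_state();print(s['clock'],s['tcp_pos'],s['orientation'],s['joint_pos'],s['qvel'])
E
```

```text
4.9 [0.49092865 0.07197332 0.25017789] [-8.21812919e-03  9.99889255e-01 -1.24066723e-02  1.20550211e-04] [-0.02582704  0.15909103 -0.15346668  1.2582181   0.0164382   3.1405806 ] [ 0.0063584   0.00039226  0.0007453   0.00086991  0.00111526 -0.00027336]
```

```bash
cat >>h.py <<'E'
from workcell import env
from scipy.spatial.transform import Rotation as R
MX=np.array([.9986,-.0525,0]);MY=np.array([.0525,.9986,0]);SP=np.array([.518,.079,0])
RD=np.c_[MY,MX,[0,0,-1]]
def st():
    s=env.get_state();q=np.array(s['orientation']);return np.array(s['tcp_pos']),R.from_quat(q[[1,2,3,0]]).as_matrix(),s
def goto(X):
    p,Rc,s=st();print('rot share',(R.from_matrix(Rc.T@RD).as_rotvec()/np.pi).round(4),'shift share in RD',(RD.T@(np.array(X)-p)/.12).round(4))
def uv(u,v,z): return SP-MX*u+MY*v+[0,0,z]
E
python3 - <<'E'
from h import *
p,Rc,s=st();goto(uv(.027,.013,.165))
r=R.from_matrix(Rc.T@RD).as_rotvec()/9/np.pi;print(r.round(4))
for th,ra in [(1.117,55),(.9,55),(.7,55),(.5,55),(.3,55),(.15,55),(.05,55),(0,55)]:
    d=9+14.5*np.cos(th)+11*np.sin(th)+(8 if th>1 else 0)
    print(th,round(ra*np.sin(th)+d*np.cos(th),1),round(ra*np.cos(th)-d*np.sin(th),1))
E
```

```text
rot share [-0.0041 -0.004  -0.4912] shift share in RD [ 0.1786 -0.0028  0.7098]
[-0.0005 -0.0004 -0.0546]
1.117 64.0 -5.8
0.9 59.6 13.3
0.7 56.2 24.6
0.5 50.1 35.3
0.3 41.2 44.8
0.15 32.9 50.6
0.05 26.8 53.7
0 23.5 55.0
```

Turn back a quarter (joint 6 was at its limit), then move over the valve and down, and hold for 2 s.

>>> drive_tool(series=[[[0,0,0,-0.0005,-0.0004,-0.0546],[0,0,0,-0.0005,-0.0004,-0.0546],[0,0,0,-0.0005,-0.0004,-0.0546],[0,0,0,-0.0005,-0.0004,-0.0546],[0,0,0,-0.0005,-0.0004,-0.0546],[0,0,0,-0.0005,-0.0004,-0.0546],[0,0,0,-0.0005,-0.0004,-0.0546],[0,0,0,-0.0005,-0.0004,-0.0546],[0,0,0,-0.0005,-0.0004,-0.0546],[0,0,0,0,0,0],[0.09,0,0,0,0,0],[0.09,0,0,0,0,0],[0,0,0,0,0,0],[0,0,0,0,0,0]]])

```text
clock: 6.65
tcp_pos: [0.4921, 0.0943, 0.25]
orientation: [0.0, 0.725, 0.689, 0.0]
wrist_force: [0.2, 0.0, -0.0]
finger_gap: -0.0001
grip_force: 0.0
```

```bash
python3 - <<'E'
from h import *
goto(uv(.027,.013,.165));print(st()[2]['joint_pos'])
E
```

```text
rot share [ 0.0004 -0.      0.0007] shift share in RD [-0.0081 -0.0028  0.7082]
[ 2.90718740e-02  1.69014129e-01 -1.41851511e-01  1.25862887e+00
  1.32967027e-05  1.65034256e+00]
```

>>> drive_tool(series=[[[0,0,0.177,0,0,0],[0,0,0.177,0,0,0],[0,0,0.177,0,0,0],[0,0,0.177,0,0,0],[0,0,0,0,0,0],[0,0,0,0,0,0],[0,0,0,0,0,0],[0,0,0,0,0,0],[0,0,0,0,0,0],[0,0,0,0,0,0],[0,0,0,0,0,0],[0,0,0,0,0,0],[0,0,0,0,0,0],[0,0,0,0,0,0],[0,0,0,0,0,0],[0,0,0,0,0,0],[0,0,0,0,0,0],[0,0,0,0,0,0],[0,0,0,0,0,0],[0,0,0,0,0,0]]])

```text
clock: 9.15
tcp_pos: [0.4923, 0.0941, 0.1651]
orientation: [0.0, 0.725, 0.689, 0.001]
wrist_force: [0.4, -0.2, 0.3]
finger_gap: 0.0
grip_force: 0.0
```

```bash
python3 - <<'E'
from h import *
goto(uv(.064,-.012,.165))
E
```

```text
rot share [ 0.0005 -0.0001  0.0005] shift share in RD [-0.2141 -0.3128  0.0007]
```

>>> drive_tool(series=[[[0,0,0,0,0,0],[0,0,0,0,0,0],[-0.107,-0.156,0,0,0,0],[-0.107,-0.156,0,0,0,0],[0,0,0,0,0,0],[0,0,0.1,0,0,0],[0,0,0.1,0,0,0],[0,0,0.1,0,0,0],[0,0,0.083,0,0,0],[0,0,0,0,0,0],[0,0,0,0,0,0]]])

```text
clock: 10.52
tcp_pos: [0.4538, 0.0704, 0.1191]
orientation: [0.0, 0.725, 0.689, 0.001]
wrist_force: [0.4, -0.5, 0.5]
finger_gap: 0.0002
grip_force: 0.0
```

```bash
python3 - <<'E'
from h import *
for a in [(.064,-.006),(.0596,.0133),(.0562,.0246),(.050,.0353),(.0412,.0448),(.0329,.0506),(.0268,.0537)]:goto(uv(*a,.119))
from workcell import viewer
cv2.imwrite('pics/w2.png',cv2.resize(viewer.read_camera('wrist')[80:330,120:520,::-1],(800,500)))
E
```

```text
rot share [ 0.0005 -0.0001  0.0006] shift share in RD [ 0.05   -0.0032  0.0012]
rot share [ 0.0005 -0.0001  0.0006] shift share in RD [0.2109 0.0334 0.0012]
rot share [ 0.0005 -0.0001  0.0006] shift share in RD [0.305  0.0618 0.0012]
rot share [ 0.0005 -0.0001  0.0006] shift share in RD [0.3942 0.1134 0.0012]
rot share [ 0.0005 -0.0001  0.0006] shift share in RD [0.4733 0.1867 0.0012]
rot share [ 0.0005 -0.0001  0.0006] shift share in RD [0.5217 0.2559 0.0012]
rot share [ 0.0005 -0.0001  0.0006] shift share in RD [0.5475 0.3067 0.0012]
```

View pics/w2.png

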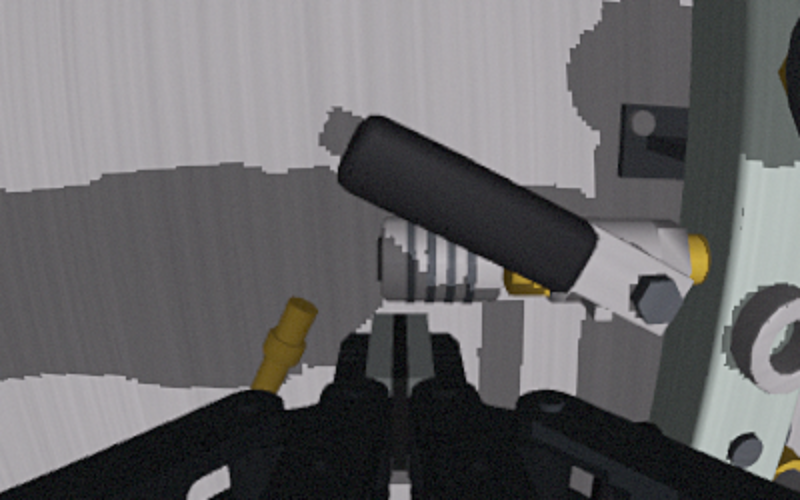

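The fingers are down beside the lever, on its right, clear of the coupler, with the sleeve running from (370,150) to (570,260). Now I push along the arc.

>>> drive_tool(series=[[[0.053,0.008,0,0,0,0],[0.053,0.008,0,0,0,0],[0.053,0.008,0,0,0,0],[0.053,0.008,0,0,0,0],[0.047,0.0145,0,0,0,0],[0.047,0.0145,0,0,0,0],[0.03,0.017,0,0,0,0],[0.03,0.017,0,0,0,0],[0.03,0.017,0,0,0,0],[0.0265,0.0245,0,0,0,0],[0.0265,0.0245,0,0,0,0],[0.0265,0.0245,0,0,0,0],[0,0,0,0,0,0]]])

```text
clock: 12.2
tcp_pos: [0.4778, 0.1259, 0.1186]
orientation: [0.0, 0.725, 0.689, -0.001]
wrist_force: [-3.2, -3.5, 0.6]
finger_gap: -0.0
grip_force: 1.7
```

```bash
python3 - <<'E'
from h import *
for a in [(.0412,.0448),(.0329,.0506),(.0268,.0537),(.0235,.055)]:goto(uv(*a,.119))
from workcell import viewer
cv2.imwrite('pics/w3.png',cv2.resize(viewer.read_camera('wrist')[80:330,120:520,::-1],(800,500)))
E
```

```text
rot share [-0.0003  0.0004  0.0005] shift share in RD [ 0.0002  0.0117 -0.0034]
rot share [-0.0003  0.0004  0.0005] shift share in RD [ 0.0486  0.0809 -0.0034]
rot share [-0.0003  0.0004  0.0005] shift share in RD [ 0.0744  0.1317 -0.0034]
rot share [-0.0003  0.0004  0.0005] shift share in RD [ 0.0852  0.1592 -0.0034]
```

View pics/w3.png

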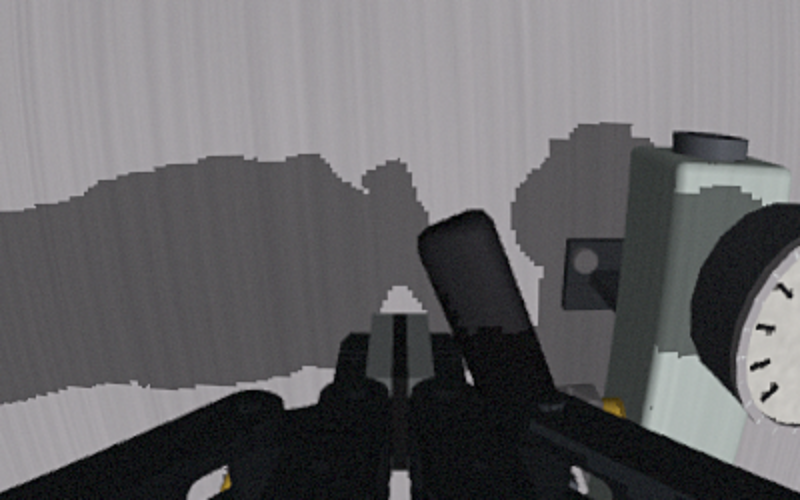

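The lever is following and stands at about 0.35 rad. Now the last part, slowly.

>>> drive_tool(series=[[[0.012,0.02,0,0,0,0],[0.012,0.02,0,0,0,0],[0.012,0.02,0,0,0,0],[0.012,0.02,0,0,0,0],[0.006,0.012,0,0,0,0],[0.006,0.012,0,0,0,0],[0.006,0.012,0,0,0,0],[0,0,0,0,0,0]]])

```text
clock: 13.25
tcp_pos: [0.4923, 0.1334, 0.1188]
orientation: [-0.0, 0.725, 0.689, -0.0]
wrist_force: [-4.1, -2.8, 0.3]
finger_gap: 0.0001
grip_force: 1.9
```

```bash
python3 - <<'E'
from h import *
for a in [(.0268,.0537),(.0235,.055)]:goto(uv(*a,.119))
E
```

```text
rot share [-0.0001  0.      0.0006] shift share in RD [ 0.0064  0.0143 -0.002 ]
rot share [-0.0001  0.      0.0006] shift share in RD [ 0.0172  0.0418 -0.002 ]
```

Five mm are left. I go on in 1 mm steps and watch the force.

>>> drive_tool(series=[[[0,0.01,0,0,0,0],[0,0.01,0,0,0,0],[0,0.01,0,0,0,0],[0,0,0,0,0,0],[0,0,0,0,0,0]]])

```text
clock: 13.88
tcp_pos: [0.4965, 0.1337, 0.119]
orientation: [-0.0, 0.725, 0.689, 0.001]
wrist_force: [-4.9, 1.6, -2.4]
finger_gap: -0.0003
grip_force: 2.3
```

>>> drive_tool(series=[[[0,0.008,0,0,0,0],[0,0,0,0,0,0],[0,0,0,0,0,0]]])

```text
clock: 14.25
tcp_pos: [0.4974, 0.1336, 0.119]
orientation: [-0.0, 0.725, 0.689, 0.001]
wrist_force: [-4.6, 2.2, -2.3]
finger_gap: 0.0
grip_force: 2.3
```

>>> drive_tool(series=[[[0,0.008,0,0,0,0],[0,0,0,0,0,0],[0,0,0,0,0,0]]])

```text
clock: 14.62
tcp_pos: [0.4984, 0.1337, 0.1191]
orientation: [-0.0, 0.725, 0.689, 0.001]
wrist_force: [-4.5, 2.4, -1.4]
finger_gap: 0.0002
grip_force: 2.3
```

>>> drive_tool(series=[[[0,0.008,0,0,0,0],[0,0,0,0,0,0],[0,0,0,0,0,0]]])

```text
clock: 15.0
tcp_pos: [0.4993, 0.1338, 0.119]
orientation: [-0.0, 0.725, 0.689, 0.001]
wrist_force: [-4.2, 3.1, -1.5]
finger_gap: 0.0002
grip_force: 2.5
```

>>> drive_tool(series=[[[0,0.008,0,0,0,0],[0,0,0,0,0,0],[0,0,0,0,0,0]]])

```text
clock: 15.38
tcp_pos: [0.4999, 0.1339, 0.119]
orientation: [-0.001, 0.725, 0.689, 0.001]
wrist_force: [-5.5, 4.0, -2.1]
finger_gap: 0.0005
grip_force: 3.0
```

```bash
python3 - <<'E'
from workcell import viewer
import cv2
cv2.imwrite('pics/w4.png',cv2.resize(viewer.read_camera('wrist')[80:330,120:520,::-1],(800,500)))
E
```

```text
(no output)
```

View pics/w4.png

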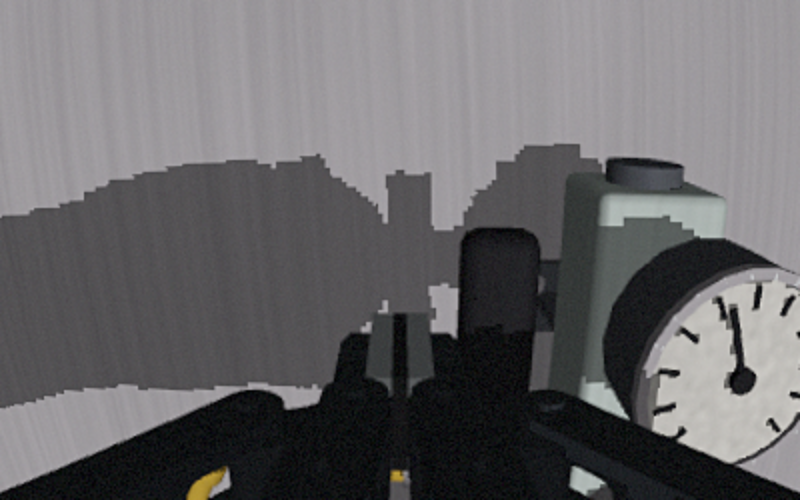

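The lever now lies parallel to the block, at (500,230–390). The force is rising, so it should be near its stop. A little more to confirm.

>>> drive_tool(series=[[[0,0.008,0,0,0,0],[0,0,0,0,0,0],[0,0,0,0,0,0]]])

```text
clock: 15.8
tcp_pos: [0.5, 0.1339, 0.119]
orientation: [-0.001, 0.725, 0.689, 0.0]
wrist_force: [-8.2, 4.0, 0.7]
finger_gap: 0.0002
grip_force: 4.2
```

>>> drive_tool(series=[[[0,0.008,0,0,0,0],[0,0,0,0,0,0],[0,0,0,0,0,0]]])

```text
clock: 16.18
tcp_pos: [0.5001, 0.1338, 0.1189]
orientation: [-0.002, 0.724, 0.689, -0.0]
wrist_force: [-10.2, 3.8, 2.0]
finger_gap: -0.0005
grip_force: 5.4
```

Stop reached: force up, no motion. Back off, rise, and go to the gauge.

>>> drive_tool(series=[[[0,-0.06,0,0,0,0],[0,-0.14,0,0,0,0],[0,0,0,0,0,0],[0,0,-0.21,0,0,0],[0,0,-0.21,0,0,0],[0,0,-0.21,0,0,0],[0,0,-0.21,0,0,0],[0,0,0,0,0,0],[0,0,0,0,0,0]]])

```text
clock: 17.3
tcp_pos: [0.479, 0.134, 0.2196]
orientation: [0.001, 0.725, 0.689, 0.001]
wrist_force: [0.6, 0.1, 0.3]
finger_gap: -0.0001
grip_force: 0.0
```

```bash
python3 - <<'E'
from h import *
goto((.571,.1365,.189))
from workcell import viewer
cv2.imwrite('pics/t5.png',cv2.resize(viewer.read_camera('top')[120:300,210:510,::-1],(800,480),interpolation=cv2.INTER_CUBIC))
cv2.imwrite('pics/s5.png',cv2.resize(viewer.read_camera('side')[110:290,200:400,::-1],(660,594),interpolation=cv2.INTER_CUBIC))
E
```

```text
rot share [ 0.0008 -0.0001  0.0005] shift share in RD [0.0614 0.7646 0.2548]
```

View pics/s5.png

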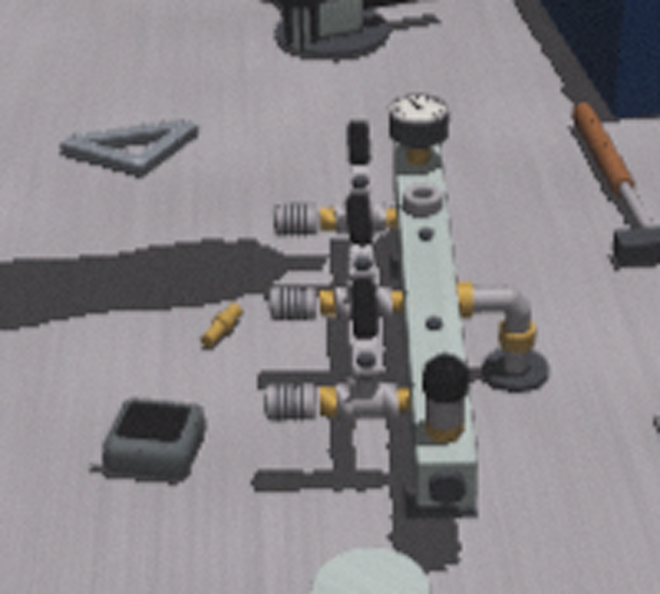

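All three levers lie along the block (x≈360) and nothing else has moved. Now I point at the dial.

>>> drive_tool(series=[[[0.0154,0.191,0,0,0,0],[0.0154,0.191,0,0,0,0],[0.0154,0.191,0,0,0,0],[0.0154,0.191,0,0,0,0],[0,0,0,0,0,0],[0,0,0.125,0,0,0],[0,0,0.125,0,0,0],[0,0,0,0,0,0],[0,0,0,0,0,0],[0,0,0,0,0,0],[0,0,0,0,0,0],[0,0,0,0,0,0],[0,0,0,0,0,0],[0,0,0,0,0,0],[0,0,0,0,0,0],[0,0,0,0,0,0],[0,0,0,0,0,0],[0,0,0,0,0,0],[0,0,0,0,0,0],[0,0,0,0,0,0]]])

```text
clock: 19.9
tcp_pos: [0.5703, 0.1368, 0.19]
orientation: [0.0, 0.725, 0.689, 0.001]
wrist_force: [-0.2, -0.3, -0.1]
finger_gap: -0.0001
grip_force: 0.0
```

>>> drive_tool(series=[[[0,0,0,0,0,0],[0,0,0,0,0,0],[0,0,0,0,0,0],[0,0,0,0,0,0],[0,0,0,0,0,0],[0,0,0,0,0,0],[0,0,0,0,0,0],[0,0,-0.2,0,0,0],[0,0,-0.2,0,0,0],[0,0,-0.2,0,0,0],[0,0,0,0,0,0],[0,0,0,0,0,0],[0,0,0,0,0,0],[0,0,0,0,0,0]]])

```text
clock: 21.65
tcp_pos: [0.5698, 0.1368, 0.2611]
orientation: [-0.0, 0.725, 0.689, -0.0]
wrist_force: [-0.1, 0.3, -0.8]
finger_gap: 0.0004
grip_force: 0.0
```

```bash
python3 -c "
from workcell import order
print(order.hand_in())"
```

```text
the job is handed in; nothing more can be done
None
```

I pointed at the open (leftmost) valve, pushed its lever shut to its stop, pointed at the gauge's dial, and handed the job in at about 22 s; the hand-in returned no verdict.

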